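# Take a weld coupon out of its tray for inspection

## Task

Lift the tube-on-plate weld coupon straight up out of its tray pocket by its tube stub, keeping it level, and set it down gently, upright, in the middle of the round inspection stand. Leave the tee-shaped weld sample in its pocket.

Things in the scene. Friction and masses are not known exactly. Their poses are not given: they have to be found in the camera images.
- coupon: Weld coupon: square dark steel plate 70 x 70 x 8 mm with one upright tube stub, 27 mm diameter, 45 mm tall, welded on its centre (bead 6 mm wide, 5 mm high round its foot); 53 mm tall, 0.25 to 0.5 kg. Origin: centre of the plate's underside; z up the tube; x, y along the plate's sides (and the tray's). Its plate is sunk in the tray's square pocket; the tube stands 41 mm above the tray's top.
- tee_sample: Tee-shaped weld sample that stays where it is: flat plate 50 x 90 x 5 mm with an upright plate 5 mm thick along its middle, 45 mm tall in all. Origin: centre of its underside; y along its 90 mm length, z up. It lies in the tray's oblong pocket; its upright stands 33 mm above the tray's top, 97 mm from the axis of the coupon's tube.
- tray: Aluminium tray 120 mm (its x) by 186 mm (its y), 18 mm thick, fixed to the worktop. Origin: centre of its underside, z up. Two pockets 12 mm deep (floors 6 mm above the worktop): a square one, 73 x 73 mm, centred at x 0, y -45 mm, holding the coupon with 1.5 mm play all round, and an oblong one, 93 mm (x) by 53 mm (y), centred at x 0, y +52 mm, holding the tee sample.
- stand_top (a point): Centre of the flat top of the round inspection stand: a bright steel disc of 160 mm diameter with fine rings round its centre, on a smaller dark foot, fixed to the worktop. Its top is 24 mm above the worktop; z up.

How it is judged:
On the way:
1. the coupon is lifted level, clear of the tray (z of coupon in the frame of tray above 0.03 m and angle between coupon's own z axis and vertical below 0.25 rad), for 0.2 s.
At the end, for the whole second after the job is handed in: The coupon stands upright (within 5 degrees), flat and at rest on the inspection stand's top (within 4 mm in height), its centre within 25 mm of the stand's centre; the tee sample is within 15 mm of where it was (horizontal distance between coupon and stand_top below 0.025 m and z of coupon in the frame of stand_top between -0.004 and 0.004 m and angle between coupon's own z axis and vertical below 0.09 rad and linear speed of coupon below 0.02 m/s and distance of tee_sample from where it was at the start of the episode below 0.015 m); the robot touches nothing.
It fails at once if the coupon is tipped more than 20 degrees (angle between coupon's own z axis and vertical above 0.35 rad).
It fails at once if the tee sample is moved by more than 15 mm (distance of tee_sample from where it was at the start of the episode above 0.015 m).
It fails at once if the coupon is dropped: it moves faster than 0.5 m/s less than 30 mm above the stand's top (horizontal distance between coupon and stand_top below 0.1 m and z of coupon in the frame of stand_top below 0.03 m and linear speed of coupon above 0.5 m/s).
It also fails if it takes over 40 s, if anything falls off the work surface, if the arm or the gripper's body presses on something with over 40 N, if the wrist force passes 120 N, or if a joint passes its speed limit or range.

## Robot

A 7-joint arm with a two-finger parallel gripper is mounted at the origin on the work surface; the furniture and walls round the work are solid. World frame = base frame: x ahead of the robot, y to its left, z up, the work surface at z = 0. Lengths are in m, angles in rad, forces in N, time in s.
With the tool pointing down it reaches from about 0.4 to 0.925 m from the base axis. Payload 5.6 kg.
Tool frame: the origin (TCP) lies at the very end of the fingers, on their centre line; the grasp point (between the pads) lies 19 mm behind it; z points along the fingers, y is the line along which they close (so a half turn about z gives the same grasp; the last joint's range is limited). The gripper opens to 85 mm and grips with 20 to 120 N. Pads are 22 mm wide; open, the fingers measure 114 mm over their backs; the gripper's body (76 mm by 85 mm) begins 54 mm behind the grasp point. The pads swing forward as they close: fully open they stand 13 mm farther back than shut.
Start: joints at [1.088, 0.468, -0.012, 1.603, 0.006, 1.071, -0.056], TCP at [0.277, -0.588, 0.231] pointing down, gripper open.
Joint ranges: [-2.53, 2.53], [-0.31, 2.02], [-1.57, 1.55], [0.28, 2.44], [-1.29, 4.43], [0.15, 1.84], [-2.92, 2.92]. Speed limits (rad/s): [2.57, 2.57, 3.14, 3.14, 3.14, 3.14, 3.14].

## Interface

Orientations are given as [roll, pitch, yaw] about the fixed x, y, z axes, in that order (R = Rz(yaw) Ry(pitch) Rx(roll)).
In Python, from station import get_obs, snapshot, hand_in, spot_in gives the robot as it stands. The module is installed in compiled form; this text tells all that it offers.
- The arm moves only by the tool carry_out, never from a script. Its argument "motion" is a list that holds one entry, the list of rows, each a list of 7 numbers: the shift along the tool's x, y, z in m, then the turn, a rotation vector about the tool's x, y, z in degrees, then the closure in counts, from 0 (fully open) to 255 (shut). A call has 1 to 12 rows; each row is the pose to reach, as a shift and turn from the pose commanded when the call began, along the tool's axes at that moment; what a row does not reach only later rows make up. A row lasts 1/10 s, in which the tool goes at most 50 mm and 8.59 degrees, less where a joint would pass 70% of its speed; a pose out of reach is approached as far as the arm can. A call with a gripper value outside its range is refused whole. The fingers move at their own pace and stop on an object; "newtons" is the grip in N (left out, the last holds). Time passes only in rows, so rows that repeat a pose let the fingers close. It gives the time, the measured TCP pose, the force, the opening and the grip force at its end, in the units of the state.
- get_obs(): the state, without advancing time (a new reading comes with each control period).
- snapshot(name): name is "scene" or "side" or "wrist"; returns a dict with "frame" (420x560x3 uint8, red, green, blue), "mtx" (3x3 intrinsics, pixels), "k1" (the pictures are not rectified: a ray, as slopes to the right and down, at radius r is drawn at 1 + k1 r^2 times it, then the intrinsics apply), "rvec" (rotation vector, rad) and "tvec" (3), from world to camera coordinates, as OpenCV has them. Camera axes: x right, y down, z forward; pixel columns grow to the right and rows downward; lengths in m; the calibration is good to about 2 mm. A picture is of the moment at which its call begins. There is no depth.
- hand_in(): hands the job in; it is judged then, once.
Trained networks look in a picture, given as the dict that the camera call returned (one of the last four; its "shot" number tells which), for a name from the list of things; names that differ only in an ending like _2 or _b are one class to them, and where a whole thing is asked for, a point or a joint stands for the part that bears it (a point fixed in the world has none). Each returns a list of dicts, best first, with "conf" (0 to 1); they miss things now and then, are a little off and sometimes report something else, mostly with a low value. They report only what shows in the picture. A call takes as long as a camera call.
- spot_in(picture, name): "centre" ([row, column] as shares, 0 to 1, of the picture: columns of its width, rows of its height, amid what is visible of it).
The state is a dict: "time": time; "joint_pos": joint angles; "joint_velocities": joint speeds; "joint_efforts": joint torques, N m; "tool_pos": TCP position; "eef_rot": TCP orientation; "ft_force": force on the tool from outside, world axes, zero at the start; "moment": the same for the moment, N m; "gripper_width": opening from 0.0 (shut) to 1.0 (fully open); "gripper_force": force on a finger pad.
Only numpy, scipy, OpenCV 4.12 (cv2) and the standard library are available. Lean on these libraries where they do the work, as an engineer would, in place of code of your own. Each camera call takes 0.05 s, during which the arm holds its last target. There are 200 camera calls.

## Working session

There is one attempt and no reset: what is moved stays moved. The work goes in short steps, Python scripts to look and compute and a tool call to move; the robot and the scene stay as the last step left them, time stands still between calls to the robot, and variables do not carry over. Pictures are saved under pics/ and viewed, at most 10 in all, crops included, and the job is handed in when it is done.

Besides the shell and the picture viewer there is one more tool, called as name([rows], argument=value, ...), one row to a line, values as JSON. carry_out: Moves the arm, as the interface text tells. Its arguments: {"type":"object","properties":{"motion":{"type":"array"},"newtons":{"type":"number"}},"required":["motion"]}

```bash
mkdir -p pics; cat > h.py <<'E'
import numpy as np, cv2
from station import *
def ray(s,uv):
    K=s["mtx"];R,_=cv2.Rodrigues(np.array(s["rvec"],float));t=np.array(s["tvec"],float).ravel()
    p=cv2.undistortPoints(np.array([[uv]],float),np.array(K,float),np.array([s["k1"],0,0,0,0],float)).ravel()
    return -R.T@t, R.T@np.array([p[0],p[1],1.])
def onz(s,uv,z):
    o,d=ray(s,uv);return o+d*(z-o[2])/d[2]
def proj(s,P):
    return cv2.projectPoints(np.array(P,float).reshape(-1,3),np.array(s["rvec"],float),np.array(s["tvec"],float),np.array(s["mtx"],float),np.array([s["k1"],0,0,0,0],float))[0].reshape(-1,2)
def save(s,n): cv2.imwrite("pics/"+n+".png",cv2.cvtColor(s["frame"],cv2.COLOR_RGB2BGR))
E
python3 - <<'E'
from h import *
np.set_printoptions(precision=3,suppress=True)
ims=[]
for c in ["scene","side"]:
    s=snapshot(c);ims.append(s["frame"]);save(s,c+"0")
    for n,z in [("coupon",.03),("tee_sample",.03),("tray",.018),("stand_top",.024)]:
        for d in spot_in(s,n)[:2]:
            uv=[d["centre"][1]*560,d["centre"][0]*420]
            print(c,n,round(d["conf"],2),np.round(uv),onz(s,uv,z))
o=get_obs();print(o["tool_pos"],o["eef_rot"],o["time"],o["gripper_width"])
E
```

```text
scene coupon 0.98 [353. 186.] [ 0.426 -0.2    0.03 ]
scene tee_sample 0.98 [320. 205.] [ 0.43  -0.106  0.03 ]
scene tray 0.79 [339. 199.] [ 0.423 -0.157  0.018]
scene tray 0.18 [351. 185.] [ 0.436 -0.208  0.018]
scene stand_top 0.98 [192. 291.] [0.432 0.214 0.024]
side coupon 0.75 [311. 192.] [ 0.441 -0.204  0.03 ]
side tee_sample 0.55 [304. 207.] [ 0.429 -0.112  0.03 ]
side tee_sample 0.44 [307. 216.] [ 0.406 -0.071  0.03 ]
side tray 0.88 [309. 215.] [ 0.409 -0.097  0.018]
side stand_top 0.92 [243. 285.] [0.426 0.217 0.024]
[ 0.277 -0.588  0.231] [-3.142  0.     0.44 ] 0.5 0.998912677548558
```

View pics/scene0.png

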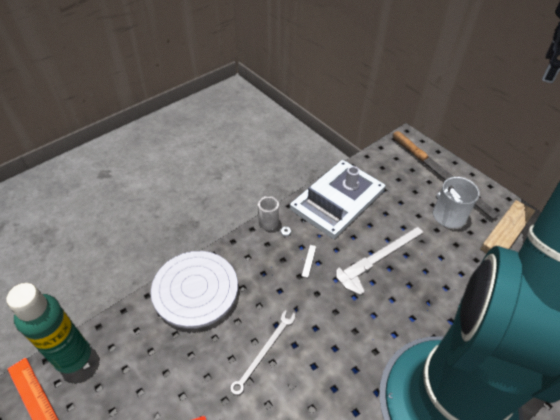

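View pics/side0.png

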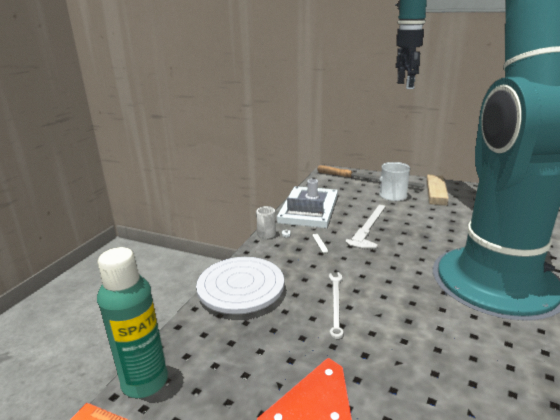

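The scene view shows the tray near (339,198), with the coupon tube top at about (352,171), the tee at (320,205), the stand at (195,288) and a small can at (268,213). The side view agrees with this. Next I'll get the tray corners and tube top.

```bash
python3 - <<'E'
from h import *
np.set_printoptions(precision=3,suppress=True)
s=snapshot("scene")
c=[onz(s,p,.018)[:2] for p in [(342,161),(385,186),(336,232),(291,203)]]
print(np.array(c),np.mean(c,0))
for a,b in [(0,1),(1,2),(3,2),(0,3)]:
    d=c[b]-c[a];print(a,b,np.linalg.norm(d),np.degrees(np.arctan2(d[1],d[0])))
print("tube",onz(s,(352,171),.059),"can",onz(s,(270,229),0),onz(s,(268,202),.05))
o,d=ray(s,(268,200));print("cam",o)
E
python3 - <<'E'
import cv2
a=cv2.imread('pics/scene0.png')[130:260,240:420];cv2.imwrite('pics/c0.png',cv2.resize(a,None,fx=4,fy=4,interpolation=cv2.INTER_CUBIC))
E
```

```text
[[ 0.504 -0.247]
 [ 0.386 -0.265]
 [ 0.363 -0.09 ]
 [ 0.481 -0.07 ]] [ 0.434 -0.168]
0 1 0.11918008436847971 -171.27186712862908
1 2 0.17670033112264386 97.42854284587186
3 2 0.11951790475345563 -170.42324667773957
0 3 0.17847760839599633 97.33721744054859
tube [ 0.441 -0.208  0.059] can [0.466 0.001 0.   ] [ 0.493 -0.016  0.05 ]
cam [0.002 0.373 0.768]
```

View pics/c0.png

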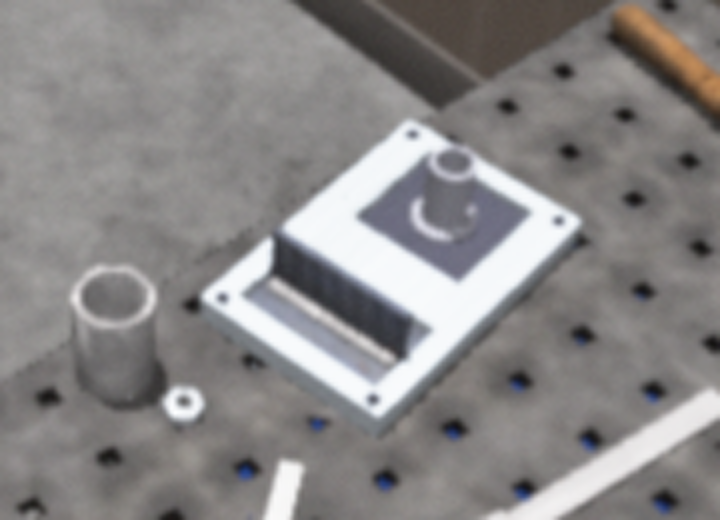

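The crop shows the tray yawed about 8.4°. The tube rim is at scene (353,170), and the coupon is at about (0.441, -0.210). I'll go above it with the fingers closing along the tray's x, parallel to the tee's upright.

carry_out([
  [[0.309, -0.272, 0.03, 0, 0, -73.2, 0], [0.309, -0.272, 0.03, 0, 0, -73.2, 0], [0.309, -0.272, 0.03, 0, 0, -73.2, 0], [0.309, -0.272, 0.03, 0, 0, -73.2, 0], [0.309, -0.272, 0.03, 0, 0, -73.2, 0], [0.309, -0.272, 0.03, 0, 0, -73.2, 0], [0.309, -0.272, 0.03, 0, 0, -73.2, 0], [0.309, -0.272, 0.03, 0, 0, -73.2, 0], [0.309, -0.272, 0.03, 0, 0, -73.2, 0], [0.309, -0.272, 0.03, 0, 0, -73.2, 0], [0.309, -0.272, 0.03, 0, 0, -73.2, 0], [0.309, -0.272, 0.03, 0, 0, -73.2, 0]],
], newtons=50)

```text
time: 1.75
tool_pos: [0.4399, -0.2124, 0.2013]
eef_rot: [-3.141, 0.001, 1.713]
ft_force: [-0.4, 0.2, 0.4]
gripper_width: 1.0
gripper_force: 0.0
```

```bash
python3 - <<'E'
from h import *
np.set_printoptions(precision=3,suppress=True)
s=snapshot("wrist");save(s,"w1")
for n,z in [("coupon",.03),("tee_sample",.03),("tray",.018)]:
    for d in spot_in(s,n)[:1]:
        uv=[d["centre"][1]*560,d["centre"][0]*420]
        print(n,round(d["conf"],2),np.round(uv),onz(s,uv,z))
print("pred tube top/foot",proj(s,[[.441,-.210,.059],[.441,-.21,.014]]),ray(s,(280,210)))
o=get_obs();print(o["tool_pos"],o["eef_rot"],o["joint_pos"],o["ft_force"])
E
```

```text
coupon 0.79 [289. 178.] [ 0.44  -0.207  0.03 ]
tray 0.9 [287. 123.] [ 0.432 -0.161  0.018]
pred tube top/foot [[289.328 189.755]
 [288.891 177.456]] (array([ 0.428, -0.137,  0.345]), array([ 0.027, -0.302, -0.953]))
[ 0.44  -0.212  0.201] [-3.141  0.     1.715] [ 0.753  0.271 -0.43   1.996  0.143  0.903  0.391] [-0.213 -1.102  0.128]
```

View pics/w1.png

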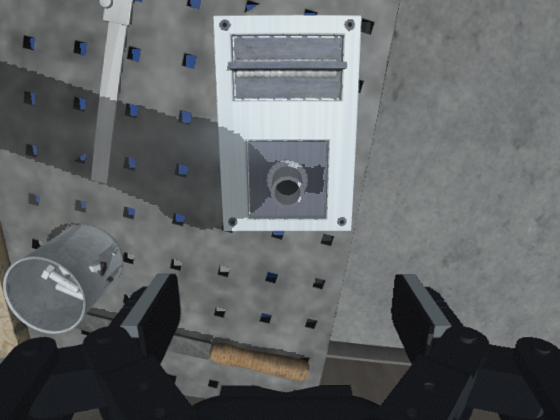

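The wrist view shows the tube rim centred at about (288,187), plate corners near (248,141), (329,140), (327,219) and (247,219), and the tee at the top.

```bash
python3 - <<'E'
from h import *
np.set_printoptions(precision=4,suppress=True)
s=snapshot("wrist")
print("rim",onz(s,(288,187),.059))
c=np.array([onz(s,p,.018)[:2] for p in [(214,16),(361,15),(351,231),(224,230)]]);m=c.mean(0)
d=(c[0]+c[1]-c[2]-c[3])/2;a=np.arctan2(d[1],d[0])-np.pi/2
print(m,np.linalg.norm(d),np.degrees(a),m+.045*np.array([np.sin(a),-np.cos(a)]))
print("plate",np.mean([onz(s,p,.014) for p in [(248,141),(329,140),(327,219),(247,219)]],0))
o=get_obs();print(o["tool_pos"],o["eef_rot"])
E
```

```text
rim [ 0.4399 -0.207   0.059 ]
[ 0.4337 -0.1666] 0.1868552713509826 8.374489716168236 [ 0.4403 -0.2111]
plate [ 0.4407 -0.2125  0.014 ]
[ 0.4402 -0.2113  0.2013] [-3.1415  0.0002  1.7153]
```

carry_out([
  [[0, 0, 0.04, 0, 0, 0, 0], [0, 0, 0.08, 0, 0, 0, 0], [0, 0, 0.11, 0, 0, 0, 0], [0, 0, 0.13, 0, 0, 0, 0], [0, 0, 0.15, 0, 0, 0, 0], [0, 0, 0.165, 0, 0, 0, 0], [0, 0, 0.174, 0, 0, 0, 0], [0, 0, 0.174, 0, 0, 0, 0], [0, 0, 0.174, 0, 0, 0, 60], [0, 0, 0.174, 0, 0, 0, 110], [0, 0, 0.174, 0, 0, 0, 130], [0, 0, 0.174, 0, 0, 0, 130]],
], newtons=50)

```text
time: 3.2
tool_pos: [0.4408, -0.2107, 0.0278]
eef_rot: [3.141, 0.001, 1.717]
ft_force: [-1.3, -0.4, -0.4]
gripper_width: 0.494
gripper_force: 0.0
```

```bash
python3 - <<'E'
from h import *
s=snapshot("wrist");save(s,"w2")
E
```

```text
(no output)
```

View pics/w2.png

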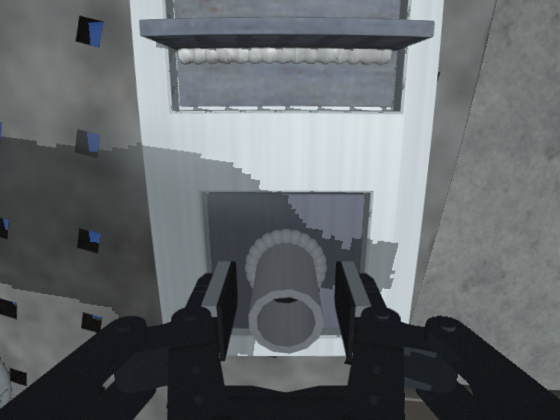

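The tube stands between the pads, with its rim at (286,322) and the pads at columns 234 and 348. I'll close.

carry_out([
  [[0, 0, 0, 0, 0, 0, 160], [0, 0, 0, 0, 0, 0, 190], [0, 0, 0, 0, 0, 0, 220], [0, 0, 0, 0, 0, 0, 255], [0, 0, 0, 0, 0, 0, 255], [0, 0, 0, 0, 0, 0, 255], [0, 0, 0, 0, 0, 0, 255]],
], newtons=60)

```text
time: 3.95
tool_pos: [0.4408, -0.2106, 0.0277]
eef_rot: [3.141, 0.0, 1.717]
ft_force: [-1.0, 0.6, 5.3]
gripper_width: 0.298
gripper_force: 58.7
```

```bash
python3 - <<'E'
from h import *
s=snapshot("wrist");save(s,"w3");o=get_obs();p=o["tool_pos"]
print(proj(s,[[p[0],p[1],.059]]),p,o["gripper_width"],o["gripper_force"],o["ft_force"])
E
```

```text
[[289.71240114 318.62529473]] [ 0.44082839 -0.21056496  0.02769872] 0.30031848600340005 58.73112380504608 [-0.62860234 -0.0177421   5.50047625]
```

View pics/w3.png

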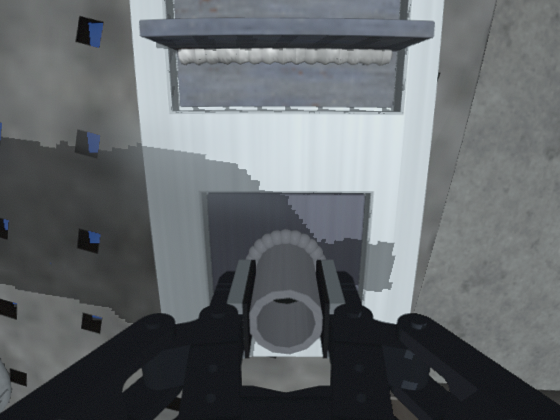

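The tube is gripped centrally, with the width matching 27 mm and 59 N of grip. I'll lift straight up.

carry_out([
  [[0, 0, -0.003, 0, 0, 0, 255], [0, 0, -0.008, 0, 0, 0, 255], [0, 0, -0.015, 0, 0, 0, 255], [0, 0, -0.025, 0, 0, 0, 255], [0, 0, -0.037, 0, 0, 0, 255], [0, 0, -0.05, 0, 0, 0, 255], [0, 0, -0.065, 0, 0, 0, 255], [0, 0, -0.08, 0, 0, 0, 255], [0, 0, -0.095, 0, 0, 0, 255], [0, 0, -0.11, 0, 0, 0, 255], [0, 0, -0.12, 0, 0, 0, 255], [0, 0, -0.12, 0, 0, 0, 255]],
], newtons=70)

```text
time: 5.2
tool_pos: [0.4415, -0.211, 0.1492]
eef_rot: [3.139, 0.002, 1.717]
ft_force: [0.5, 0.4, -5.2]
gripper_width: 0.297
gripper_force: 69.0
```

```bash
python3 - <<'E'
from h import *
np.set_printoptions(precision=4,suppress=True)
s=snapshot("wrist");save(s,"w4");o=get_obs();print(o["tool_pos"],o["eef_rot"],o["gripper_force"],o["ft_force"],o["moment"],o["gripper_width"])
s=snapshot("scene");im=s["frame"]
d=spot_in(s,"stand_top")[0];uv=[d["centre"][1]*560,d["centre"][0]*420];print(uv,d["conf"],onz(s,uv,.024))
# ellipse fit: bright top disc
g=cv2.cvtColor(im,cv2.COLOR_RGB2GRAY)
for t in (150,170,190):
    m=(g>t).astype(np.uint8);m=cv2.morphologyEx(m,cv2.MORPH_CLOSE,np.ones((7,7)))
    n,l,st,c=cv2.connectedComponentsWithStats(m);k=l[286,194]
    cn=max(cv2.findContours((l==k).astype(np.uint8),0,1)[0],key=cv2.contourArea)[:,0,:]
    # fit circle in world at z .024
    P=np.array([onz(s,p,.024)[:2] for p in cv2.convexHull(cn)[:,0,:].astype(float)])
    A=np.c_[2*P,np.ones(len(P))];x=np.linalg.lstsq(A,(P**2).sum(1),rcond=None)[0]
    print(t,st[k],x[:2],np.sqrt(x[2]+x[:2]@x[:2]))
cv2.imwrite("pics/st.png",cv2.resize(cv2.cvtColor(im[235:345,135:255],cv2.COLOR_RGB2BGR),None,fx=5,fy=5,interpolation=cv2.INTER_CUBIC))
a=cv2.imread("pics/st.png");b=cv2.cvtColor(cv2.resize(cv2.imread("pics/w4.png"),(420,315)),cv2.COLOR_BGR2RGB)
E
python3 - <<'E'
import cv2,numpy as np
a=cv2.resize(cv2.imread('pics/st.png'),(380,350));b=cv2.resize(cv2.imread('pics/w4.png'),(420,315))
o=np.zeros((350,800,3),np.uint8);o[:,:380]=a;o[:315,380:]=b;cv2.imwrite('pics/m.png',o)
E
```

```text
[ 0.4408 -0.2107  0.1481] [3.1403 0.0013 1.7172] 69.02925252914429 [-0.7753  0.6619 -5.4884] [ 0.0084  0.0629 -0.0031] 0.2963321363849877
[192.584, 288.792] 0.81 [0.434  0.2104 0.024 ]
150 [    0    76   380   258 45211] [0.6636 0.0576] 0.3775754249165095
170 [ 151  251   87   75 5137] [0.4377 0.2051] 0.07999706101975179
190 [ 151  251   86   75 5072] [0.4377 0.2049] 0.07950599079573242
```

View pics/m.png

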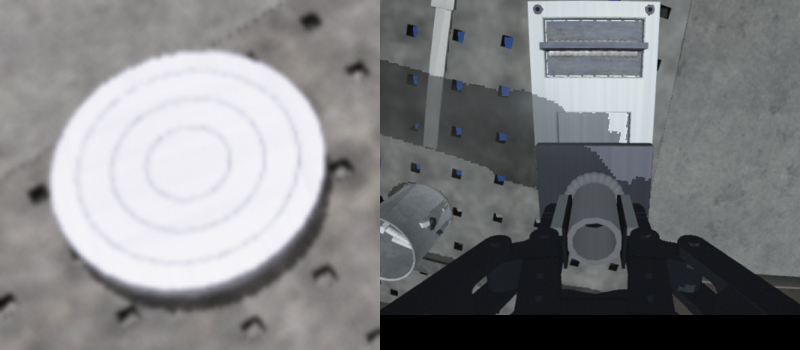

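The coupon is lifted and the stand circle fits at (0.4377, 0.205) with a radius of 80 mm, which matches. In the picture the coupon hangs level in the grip, clear of the pocket, and the tee is in place. I'll carry it over.

carry_out([
  [[0.015, 0.002, 0, 0, 0, 0, 255], [0.045, 0.006, 0, 0, 0, 0, 255], [0.085, 0.012, 0, 0, 0, 0, 255], [0.13, 0.018, 0, 0, 0, 0, 255], [0.175, 0.0245, 0, 0, 0, 0, 255], [0.22, 0.031, 0, 0, 0, 0, 255], [0.265, 0.037, 0, 0, 0, 0, 255], [0.305, 0.043, 0, 0, 0, 0, 255], [0.345, 0.048, 0, 0, 0, 0, 255], [0.375, 0.0525, 0, 0, 0, 0, 255], [0.398, 0.0555, 0, 0, 0, 0, 255], [0.412, 0.0575, 0, 0, 0, 0, 255]],
])

```text
time: 6.55
tool_pos: [0.4356, 0.2087, 0.1467]
eef_rot: [-3.14, -0.001, 1.721]
ft_force: [-0.9, -1.3, -5.0]
gripper_width: 0.298
gripper_force: 69.1
```

carry_out([
  [[0, 0, 0, 0, 0, 0, 255], [0, 0, 0, 0, 0, 0, 255]],
])

```text
time: 6.75
tool_pos: [0.4362, 0.2054, 0.1466]
eef_rot: [-3.14, 0.001, 1.718]
ft_force: [1.0, -0.9, -4.9]
gripper_width: 0.299
gripper_force: 69.2
```

```bash
python3 - <<'E'
from h import *
np.set_printoptions(precision=4,suppress=True)
s=snapshot("side");save(s,"s5");o=get_obs();print(o["tool_pos"],o["eef_rot"],o["gripper_force"],o["ft_force"],o["gripper_width"])
E
```

```text
[0.4365 0.2047 0.1467] [-3.14    0.001   1.7171] 69.15330290794373 [-0.0463  0.9087 -4.6493] 0.2956094762056293
```

View pics/s5.png

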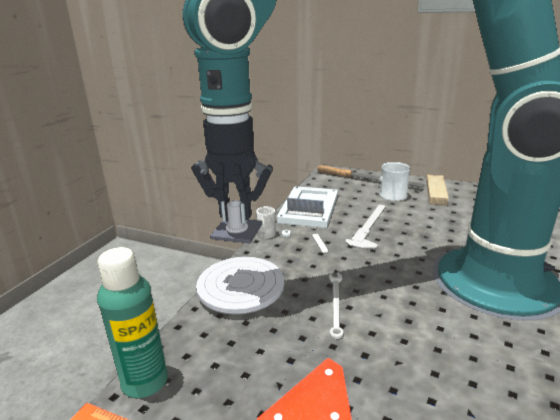

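The coupon hangs level above the stand at side (237,230). I'll lower it, slowing near contact, which should come at about 0.101 m down.

carry_out([
  [[0, 0, 0.01, 0, 0, 0, 255], [0, 0, 0.025, 0, 0, 0, 255], [0, 0, 0.042, 0, 0, 0, 255], [0, 0, 0.059, 0, 0, 0, 255], [0, 0, 0.072, 0, 0, 0, 255], [0, 0, 0.082, 0, 0, 0, 255], [0, 0, 0.089, 0, 0, 0, 255], [0, 0, 0.093, 0, 0, 0, 255], [0, 0, 0.096, 0, 0, 0, 255], [0, 0, 0.098, 0, 0, 0, 255], [0, 0, 0.099, 0, 0, 0, 255], [0, 0, 0.099, 0, 0, 0, 255]],
])

```text
time: 8.0
tool_pos: [0.4374, 0.2055, 0.0484]
eef_rot: [3.141, -0.0, 1.717]
ft_force: [-0.1, 0.9, -4.7]
gripper_width: 0.297
gripper_force: 69.2
```

carry_out([
  [[0, 0, 0.0005, 0, 0, 0, 255], [0, 0, 0.001, 0, 0, 0, 255], [0, 0, 0.001, 0, 0, 0, 255]],
])

```text
time: 8.3
tool_pos: [0.4373, 0.2054, 0.0473]
eef_rot: [3.141, 0.0, 1.717]
ft_force: [-0.3, -0.4, -5.7]
gripper_width: 0.295
gripper_force: 69.2
```

carry_out([
  [[0, 0, 0.0005, 0, 0, 0, 255], [0, 0, 0.001, 0, 0, 0, 255], [0, 0, 0.0015, 0, 0, 0, 255], [0, 0, 0.0015, 0, 0, 0, 255]],
])

```text
time: 8.7
tool_pos: [0.4373, 0.2055, 0.0458]
eef_rot: [3.142, 0.0, 1.717]
ft_force: [0.0, -0.0, -3.5]
gripper_width: 0.294
gripper_force: 69.5
```

carry_out([
  [[0, 0, 0.0005, 0, 0, 0, 255], [0, 0, 0.001, 0, 0, 0, 255], [0, 0, 0.001, 0, 0, 0, 255]],
])

```text
time: 9.0
tool_pos: [0.4373, 0.2054, 0.0457]
eef_rot: [3.141, 0.001, 1.717]
ft_force: [-4.9, -2.0, 8.5]
gripper_width: 0.297
gripper_force: 70.9
```

The force has turned upward, so the coupon has landed. I'll open the gripper gradually, then back straight up.

carry_out([
  [[0, 0, 0, 0, 0, 0, 175], [0, 0, 0, 0, 0, 0, 165], [0, 0, 0, 0, 0, 0, 150], [0, 0, 0, 0, 0, 0, 130], [0, 0, 0, 0, 0, 0, 110], [0, 0, 0, 0, 0, 0, 110], [0, 0, 0, 0, 0, 0, 110]],
], newtons=20)

```text
time: 9.7
tool_pos: [0.4373, 0.2055, 0.0447]
eef_rot: [-3.142, -0.0, 1.717]
ft_force: [0.3, -0.3, -0.2]
gripper_width: 0.567
gripper_force: 0.0
```

carry_out([
  [[0, 0, -0.005, 0, 0, 0, 110], [0, 0, -0.015, 0, 0, 0, 110], [0, 0, -0.03, 0, 0, 0, 110], [0, 0, -0.05, 0, 0, 0, 110], [0, 0, -0.08, 0, 0, 0, 110], [0, 0, -0.11, 0, 0, 0, 110], [0, 0, -0.14, 0, 0, 0, 110], [0, 0, -0.16, 0, 0, 0, 110], [0, 0, -0.17, 0, 0, 0, 110], [0, 0, -0.17, 0, 0, 0, 110]],
])

```text
time: 10.7
tool_pos: [0.4379, 0.2057, 0.2163]
eef_rot: [3.138, -0.0, 1.717]
ft_force: [-0.3, 0.6, -1.1]
gripper_width: 0.567
gripper_force: 0.0
```

```bash
python3 - <<'E'
from h import *
np.set_printoptions(precision=4,suppress=True)
s=snapshot("wrist");save(s,"w6")
o=get_obs();print(o["time"],o["tool_pos"],o["ft_force"],o["gripper_width"])
print(proj(s,[[.4377,.205,.077],[.4377,.205,.024]]))
E
```

```text
10.75 [0.4373 0.2053 0.215 ] [-0.6377 -0.1774 -0.3942] 0.5713960769490998
[[286.5232 194.3684]
 [286.2353 179.4862]]
```

View pics/w6.png

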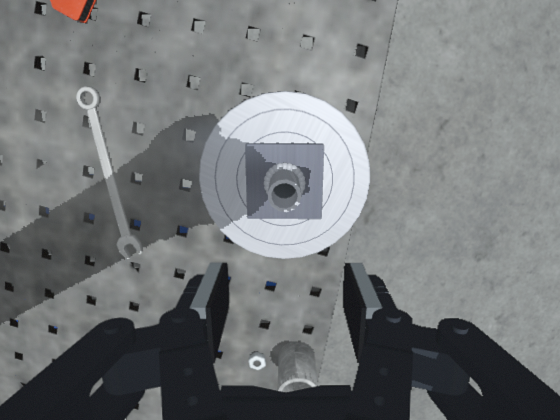

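The coupon stands upright at (285,181), centred in the stand's rings around (285,175), and the gripper is clear. I'll hand in.

```bash
python3 -c "
from station import *
print(hand_in())"
```

```text
the job is handed in; nothing more can be done
None
```

The coupon was lifted level out of its pocket and now stands upright within a few millimetres of the stand's centre, the tee sample was not touched, and the job was handed in at about 10.8 s of the 40 s allowed; no verdict came back.

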